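Vent and crack open the desiccator

ROBOT

A 6-joint arm with a two-finger parallel gripper is mounted at the origin on the work surface. World frame = base frame: x ahead of the robot, y to its left, z up, the work surface at z = 0. Lengths are in m, angles in rad, forces in N, time in s.
With the tool pointing down it reaches from about 0.375 to 0.975 m from the base axis. Payload 3.8 kg.
Tool frame: the origin (TCP) lies at the very end of the fingers, on their centre line; the grasp point (between the pads) lies 19 mm behind it; z points along the fingers, y is the line along which they close (so a half turn about z gives the same grasp; the last joint's range is limited). The gripper opens to 85 mm and grips with 20 to 120 N. Pads are 22 mm wide; open, the fingers measure 114 mm over their backs; the gripper's body (76 mm by 85 mm) begins 54 mm behind the grasp point. The pads swing forward as they close: fully open they stand 13 mm farther back than shut.
Start: joints at [1.083, 0.264, 1.604, -0, 1.274, -0.037], TCP at [0.294, 0.608, 0.231] pointing down, gripper open.
Joint ranges: [-2.63, 2.63], [-0.94, 2.18], [0.31, 2.57], [-1.31, 4.45], [0, 2.66], [-2.55, 2.55]. Speed limits (rad/s): [2.57, 2.57, 3.14, 3.14, 3.14, 3.14].

INTERFACE

Orientations are given as a rotation vector (axis times angle).
In Python, from workcell import monitor, viewer, job gives the robot as it stands. The module is installed in compiled form; this text tells all that it offers.
- The arm moves only by the tool step_arm, never from a script. Its argument "series" is one flat list of numbers, 4 for each row, row after row: the shift along the tool's x, y, z in m, then the turn about the tool's z in rad. A call has 1 to 8 rows; each row is the pose to reach, as a shift and turn from the pose commanded when the call began, along the tool's axes at that moment; what a row does not reach only later rows make up. A row lasts 1/8 s, in which the tool goes at most 62.5 mm and 10.7 degrees, less where a joint would pass 70% of its speed; a pose out of reach is approached as far as the arm can. A call with a gripper value outside its range is refused whole. "gripper" is the opening, from 0 (shut) to 1 (fully open), set as the call begins (left out, the last holds). The fingers move at their own pace and stop on an object; "newtons" is the grip in N (left out, the last holds). Time passes only in rows, so rows that repeat a pose let the fingers close. It gives the time, the measured TCP pose, the force, the opening and the grip force at its end, in the units of the state.
- monitor.read_state(): the state, without advancing time (a new reading comes with each control period).
- viewer.read_camera(name): name is "scene" or "top"; returns a dict with "image" (400x640x3 uint8, red, green, blue), "intrinsics" (3x3 intrinsics, pixels), "T" (4x4, takes a point from camera to world coordinates). Camera axes: x right, y up, looking along -z (the intrinsics and any distortion apply to the point x, -y, -z); pixel columns grow to the right and rows downward; lengths in m; the calibration is good to about 2 mm. A picture is of the moment at which its call begins. There is no depth.
- job.finish_job(): hands the job in; it is judged then, once.
Trained networks look in a picture, given as the dict that the camera call returned (one of the last four; its "shot" number tells which), for a name from the list of things; names that differ only in an ending like _2 or _b are one class to them, and where a whole thing is asked for, a point or a joint stands for the part that bears it (a point fixed in the world has none). Each returns a list of dicts, best first, with "score" (0 to 1); they miss things now and then, are a little off and sometimes report something else, mostly with a low value. They report only what shows in the picture. A call takes as long as a camera call. They do not tell look-alikes from the thing itself.
- viewer.boxes_of(picture, label): "extent" ([centre column, centre row, width, height] in pixels, round what is visible of it).
- viewer.spot_point(picture, label): "point" ([column, row] in pixels: a listed point, or the origin of a listed thing).
The state is a dict: "time": time; "q": joint angles; "joint_vel": joint speeds; "joint_torque": joint torques, N m; "tool_pos": TCP position; "tcp_rot": TCP orientation; "wrist_force": force on the tool from outside, world axes, zero at the start; "torque": the same for the moment, N m; "width": opening from 0.0 (shut) to 1.0 (fully open); "grip_force": force on a finger pad.
Only numpy, scipy, OpenCV 4.12 (cv2) and the standard library are available. Lean on these libraries where they do the work, as an engineer would, in place of code of your own. Each camera call takes 0.05 s, during which the arm holds its last target. There are 200 camera calls.

TASK

Vent the desiccator by drawing its sprung vent cap up until the cap's top is level with the pointer's tip, keep it there for two seconds and let it spring home; only then pull the lid straight up by its knob until the sticky seal lets go, without letting the lid fly off, and hold it level over the bowl with its underside about 15 mm above the rim. Finish while still holding the lid there in the gripper, touching nothing else with it, and leave the other things on the bench where they are.

Things in the scene. Friction and masses are not known exactly. Their poses are not given: they have to be found in the camera images.
- desiccator: Round white desiccator bowl, 144 mm across at its rim and 95 mm high, fixed to the bench. Origin at the centre of its underside, z up; its own +x axis points to the vent, whose upright axis stands 130 mm from the origin. The vent is a white tube 32 mm across and 95 mm high.
- lid: Clear domed lid, loose, 146 mm across, 40 mm high without its knob, 210 to 325 g. Origin: centre of its underside, 95 mm above the bench while closed; z up. Three black rubber seal lugs on the bowl grip its edge: a pull straight up does not move it until 13.5 N plus its weight (peak 15 to 17 N at 1 mm), then it lets go and pops to 6 mm; above that only the weight is felt.
- rim (a point): Centre of the bowl's rim, 95 mm above the bench: the lid's underside is here when closed.
- knob (a point): Centre of the top of the lid's black knob, 81 mm above the lid's underside (176 mm above the bench while closed). The knob is round, 36 mm across, 28 mm high with straight sides, on a 20 mm thick stem that leaves 13 mm between it and the dome's crown.
- vent_cap (a point): Centre of the top of the vent rod's black cap: a round pull 25 mm across and 22 mm high on a steel rod 12 mm across that slides straight up out of the vent tube. At rest the cap's top is 129 mm above the bench and 12 mm of rod show below the cap.
- vent_rod (a joint): How far the vent rod is drawn up, in m: 0 home, 0.040 at its stop. A spring pulls it home: 2.5 N at 0, 250 N/m more as it is drawn; when let go it goes home by itself.
- pointer: Small steel pointer clamped on a thin steel post, 160 mm high, that stands 36 mm beyond the vent rod's axis as seen from the bowl, 26 mm long and 5 mm wide, pointing back at the vent rod. Origin: the top edge of its tip, 17 mm from the rod's axis, 143 to 157 mm above the bench. It is fixed; its height is the mark for the cap's top.
- dishes: stack of three round glass culture dishes, 90 mm across, 38 mm high; origin centre of underside. Bystander.
- jar: small amber jar with a lid, 52 mm across, 65 mm high; origin centre of underside. Bystander.
- tip_box: blue pipette-tip box, 85 x 122 mm, 62 mm high with the tips; origin centre of underside. Bystander.
- tube_rack: white tube rack, 70 x 190 mm, 72 mm high with the capped tubes; origin centre of underside. Bystander.
- bottle: white plastic bottle with cap, 70 mm across, 150 mm high; origin centre of underside. Bystander.
- beaker: open glass beaker, 68 mm across, 85 mm high; origin centre of underside. Bystander.
Mind the look-alikes: they are no part of the job. What is shaped like the lid but yellow is not meant.

How it is judged:
On the way, in this order (a step that is already met when the one before it is completed fails the run):
1. the vent cap's top is held level with the pointer's tip (within 5 mm) for a full second, the lid still sealed (z of vent_cap in the frame of pointer between -0.005 and 0.005 m and z of lid in the frame of rim below 0.003 m), for 1 s.
2. the vent rod has gone home (within 3 mm), the lid still sealed (value of joint vent_rod below 0.003 m and z of lid in the frame of rim below 0.003 m), for 0.2 s.
3. the lid has broken free of its seal, more than 6 mm above the rim (z of lid in the frame of rim above 0.006 m), for 0.1 s.
At the end, for the whole second after the job is handed in: The gripper's fingers hold the lid (more than 1 N), at rest, its underside 7 to 25 mm above the rim, centred over the bowl within 12 mm, tilted less than 0.15 rad, touching neither bowl, lugs nor vent; the arm does not touch the bowl or vent; the vent rod is home within 3 mm (z of lid in the frame of rim between 0.007 and 0.025 m and horizontal distance between lid and rim below 0.012 m and angle between lid's own z axis and vertical below 0.15 rad and linear speed of lid below 0.02 m/s and contact force between the fingers and lid above 1 N and contact force between each of lid, the arm and desiccator below 0.2 N and value of joint vent_rod below 0.003 m); the arm keeps its last pose, push and grip.
It fails at once if the lid flew or was lifted more than 50 mm above the rim (z of lid in the frame of rim above 0.05 m).
It fails at once if the lid was carried or knocked off to the side (more than 40 mm) (horizontal distance between lid and rim above 0.04 m).
It fails at once if another thing on the bench was moved by more than 30 mm (distance of any of dishes, jar, tip_box, tube_rack, bottle, beaker from where it was at the start of the episode above 0.03 m).
It fails at once if another thing on the bench was tipped over (angle between any of dishes, jar, tip_box, tube_rack, bottle, beaker's own z axis and vertical above 0.5 rad).
It also fails if it takes over 43 s, if anything falls off the work surface, if the arm or the gripper's body presses on something with over 40 N, if the wrist force passes 120 N, or if a joint passes its speed limit or range.

## Working session

There is one attempt and no reset: what is moved stays moved. The work goes in short steps, Python scripts to look and compute and a tool call to move; the robot and the scene stay as the last step left them, time stands still between calls to the robot, and variables do not carry over. Pictures are saved under pics/ and viewed, at most 10 in all, crops included, and the job is handed in when it is done.

Besides the shell and the picture viewer there is one more tool, called after "Request:" as a command line: name --argument value ..., lists and objects as JSON in quotes. step_arm: Moves the arm, as the interface text tells. Its arguments: {"type":"object","properties":{"series":{"type":"array"},"gripper":{"type":"number"},"newtons":{"type":"number"}},"required":["series"]}

```bash
mkdir -p pics; cat > h.py <<'E'
from workcell import monitor, viewer, job
import numpy as np, cv2
def ray(p,px):
    K=np.array(p["intrinsics"]);T=np.array(p["T"])
    d=np.linalg.inv(K)@[px[0],px[1],1]; d=T[:3,:3]@(d*[1,-1,-1]); return T[:3,3],d
def atz(p,px,z):
    o,d=ray(p,px); return o+d*(z-o[2])/d[2]
def proj(p,X):
    T=np.array(p["T"]);c=T[:3,:3].T@(np.array(X)-T[:3,3]);u=np.array(p["intrinsics"])@(c*[1,-1,-1]);return u[:2]/u[2]
def save(p,n,crop=None,s=1):
    im=p["image"][:,:,::-1]
    if crop: im=im[crop[1]:crop[3],crop[0]:crop[2]]
    cv2.imwrite("pics/"+n,cv2.resize(im,None,fx=s,fy=s,interpolation=cv2.INTER_CUBIC))
def tri(p1,a,p2,b):
    o1,d1=ray(p1,a);o2,d2=ray(p2,b);d1/=np.linalg.norm(d1);d2/=np.linalg.norm(d2)
    s=np.linalg.lstsq(np.c_[d1,-d2],o2-o1,rcond=None)[0];x,y=o1+s[0]*d1,o2+s[1]*d2
    return (x+y)/2,np.linalg.norm(x-y)
E
python3 - <<'E'
from h import *
np.set_printoptions(precision=3,suppress=True)
Z=dict(desiccator=0,knob=.176,vent_cap=.129,pointer=.15,lid=.095,rim=.095)
for n in("scene","top"):
    p=viewer.read_camera(n);save(p,n+".png");print(n,np.array(p["T"])[:3,3])
    for k in Z:
        for r in viewer.spot_point(p,k)[:3]: print(k,round(r["score"],2),np.round(r["point"]),atz(p,r["point"],Z[k]))
    for k in("dishes","jar","tip_box","tube_rack","bottle","beaker"):
        for r in viewer.spot_point(p,k)[:1]: print(k,round(r["score"],2),np.round(r["point"]),atz(p,r["point"],0)[:2])
print(monitor.read_state())
E
```

```text
scene [ 1.33  -0.071  1.3  ]
desiccator 0.57 [274. 248.] [ 0.534 -0.136  0.   ]
knob 0.98 [242. 169.] [ 0.374 -0.207  0.176]
knob 0.63 [272. 217.] [ 0.547 -0.13   0.176]
vent_cap 0.52 [158. 250.] [ 0.594 -0.434  0.129]
vent_cap 0.46 [241. 258.] [ 0.638 -0.215  0.129]
pointer 0.42 [233. 256.] [ 0.644 -0.234  0.15 ]
pointer 0.42 [243. 257.] [ 0.648 -0.209  0.15 ]
lid 0.83 [244. 185.] [ 0.368 -0.212  0.095]
lid 0.57 [274. 233.] [ 0.544 -0.129  0.095]
lid 0.34 [184. 190.] [ 0.374 -0.389  0.095]
dishes 0.74 [328. 232.] [0.493 0.028]
jar 0.58 [273. 207.] [ 0.388 -0.132]
tip_box 0.97 [449. 198.] [0.396 0.421]
tube_rack 0.83 [160. 248.] [ 0.508 -0.47 ]
bottle 0.76 [184. 194.] [ 0.312 -0.412]
beaker 0.67 [471. 262.] [0.631 0.43 ]
top [ 0.403 -0.006  1.366]
knob 0.84 [377. 264.] [ 0.281 -0.2    0.176]
knob 0.61 [353. 179.] [ 0.547 -0.133  0.176]
vent_cap 0.65 [381. 152.] [ 0.641 -0.233  0.129]
vent_cap 0.58 [376. 152.] [ 0.639 -0.219  0.129]
pointer 0.57 [382. 149.] [ 0.647 -0.235  0.15 ]
lid 0.93 [374. 260.] [ 0.286 -0.204  0.095]
lid 0.68 [346. 186.] [ 0.535 -0.118  0.095]
dishes 0.77 [301. 202.] [0.489 0.037]
jar 0.59 [348. 230.] [ 0.388 -0.131]
tip_box 0.61 [191. 234.] [0.386 0.429]
tube_rack 0.85 [445. 194.] [ 0.508 -0.481]
bottle 0.84 [431. 251.] [ 0.304 -0.421]
beaker 0.82 [192. 167.] [0.626 0.427]
{'time': 1.3, 'q': array([ 1.083,  0.264,  1.604, -0.   ,  1.274, -0.037]), 'joint_vel': array([ 0.   ,  0.   , -0.001, -0.001,  0.001, -0.   ]), 'joint_torque': array([  0.002, -51.507, -36.772,   0.   ,   0.001,  -0.   ]), 'tool_pos': array([0.294, 0.608, 0.231]), 'tcp_rot': array([0.702, 3.062, 0.   ]), 'wrist_force': array([ 0.093,  0.984, -0.748]), 'torque': array([-0.001, -0.039, -0.01 ]), 'grip_force': 0.0, 'width': 0.9971884441513774}
```

```bash
python3 - <<'E'
import cv2
cv2.imwrite("pics/c1.png",cv2.resize(cv2.imread("pics/scene.png")[130:310,130:370],None,fx=3.3,fy=3.3,interpolation=cv2.INTER_CUBIC))
cv2.imwrite("pics/c2.png",cv2.resize(cv2.imread("pics/top.png")[110:290,290:470],None,fx=3.3,fy=3.3,interpolation=cv2.INTER_CUBIC))
E
```

```text
(no output)
```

View pics/c1.png

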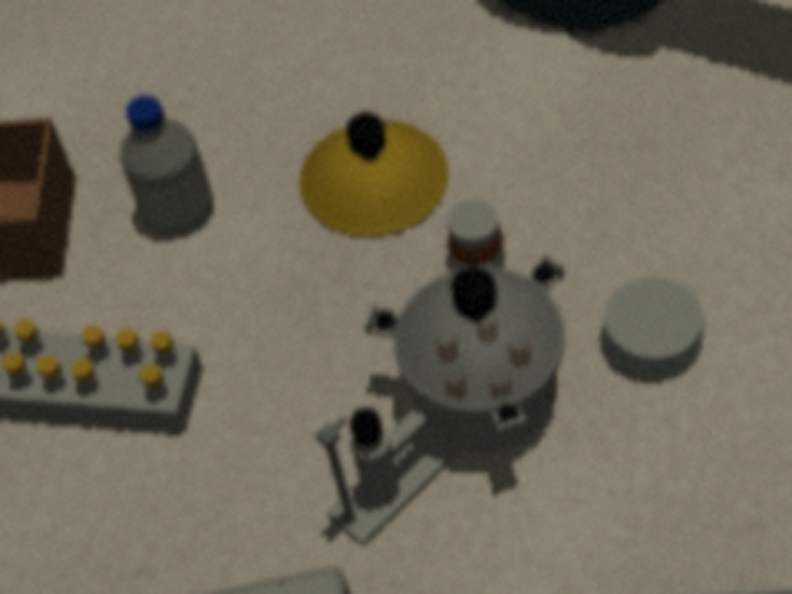

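View pics/c2.png

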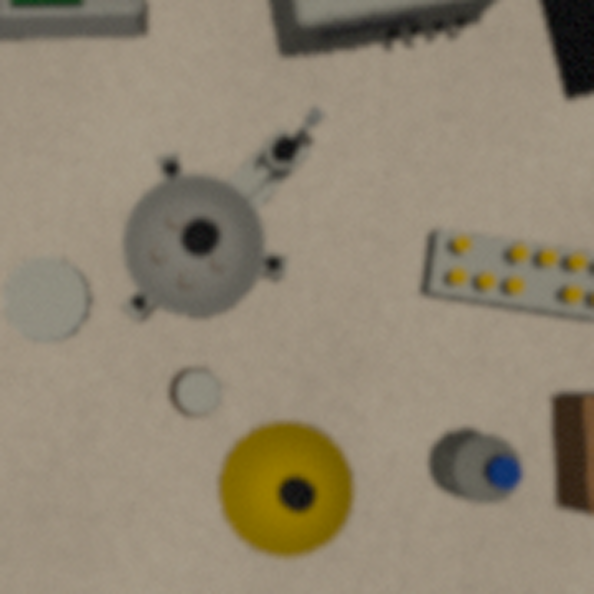

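The knob wanted is on the clear lid: scene (274,219), top (351,182). The yellow-lid look-alike has its knob at scene (241,171), top (380,259). The vent cap is at scene (241,260), top (376,155), with its pointer on the far side from the bowl. The tube caps of the rack, at left in the scene view, are not candidates.

```bash
python3 - <<'E'
from h import *
np.set_printoptions(precision=4,suppress=True)
P={n:viewer.read_camera(n) for n in("scene","top")}
np.save("P.npy",P,allow_pickle=True)
C={}
for n,g in(("scene",dict(knob=(274,219),cap=(241,260))),("top",dict(knob=(351,182),cap=(376,155)))):
    p=P[n]; im=p["image"].max(2)
    print(n,"f",p["intrinsics"][0][0])
    for k,(u,v) in g.items():
        r=9 if k=="knob" else 7
        w=im[v-r:v+r+1,u-r:u+r+1]
        m=(w<40).astype(np.uint8); nn,l,s,c=cv2.connectedComponentsWithStats(m)
        i=1+s[1:,4].argmax(); c=c[i]+[u-r,v-r]; C[n,k]=c; print(n,k,c,s[i])
for k,zc in(("knob",.162),("cap",.118)):
    print(k,tri(P["scene"],C["scene",k],P["top"],C["top",k]),[atz(P[n],C[n,k],zc) for n in P])
p=P["scene"];im=cv2.resize(p["image"][235:285,210:270,::-1],None,fx=12,fy=12,interpolation=cv2.INTER_CUBIC)
im=cv2.convertScaleAbs(im,alpha=1.6)
cv2.imwrite("pics/z.png",im)
E
```

```text
scene f 514.8451581985468
scene knob [273.0517 218.046 ] [  2   0  13  17 174]
scene cap [240.5455 259.7532] [ 3  2  8 11 77]
top f 381.4580815070118
top knob [350.1905 181.2857] [ 4  4  9  9 63]
top cap [376.24 154.88] [ 5  5  6  5 25]
knob (array([ 0.5422, -0.1263,  0.1638]), np.float64(0.00024795824070525445)) [array([ 0.541 , -0.1265,  0.162 ]), array([ 0.5424, -0.1263,  0.162 ])]
cap (array([ 0.6341, -0.2196,  0.1138]), np.float64(0.0018081083970189224)) [array([ 0.6367, -0.2182,  0.118 ]), array([ 0.6333, -0.2198,  0.118 ])]
```

View pics/z.png

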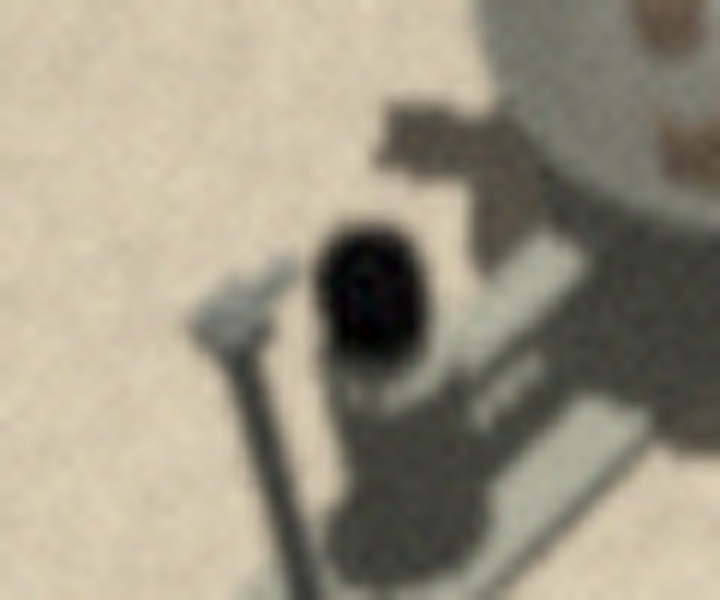

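The crop shows the black cap centred at scene px (240.5,259.7). The steel pointer runs from the post clamp at about (229,261) to its tip at about (234.6,257), beside the cap. The white vent tube is below.

```bash
python3 - <<'E'
from h import *
np.set_printoptions(precision=4,suppress=True)
P=np.load("P.npy",allow_pickle=True).item();p=P["scene"]
O=np.array([.5417,-.1264]);c=np.array([.635,-.219]);u=(c-O)/np.linalg.norm(c-O);print(u,np.arctan2(*u[::-1]))
c=O+u*.1302
im=cv2.convertScaleAbs(cv2.resize(p["image"][235:285,210:270,::-1],None,fx=12,fy=12,interpolation=cv2.INTER_CUBIC),alpha=1.6)
def d(X,col):
    q=(proj(p,X)-[209.5,234.5])*12; cv2.circle(im,tuple(int(t) for t in q),2,col,-1); return q
th=np.linspace(0,6.28,40)
for z in(.107,.129):
  for t in th: d([c[0]+.0125*np.cos(t),c[1]+.0125*np.sin(t),z],(0,255,0))
w=np.array([-u[1],u[0]])
for z,col in((.143,(255,0,0)),(.15,(0,200,255)),(.157,(0,0,255))):
    for r in(.017,.043):
      for s in(-.0025,.0025): print(z,r,d([*(c+u*r+w*s),z],col))
for z in np.linspace(0.02,.16,15): d([*(c+u*.036),z],(255,0,255))
cv2.imwrite("pics/z2.png",im)
for n in P: 
  for r in viewer.spot_point(viewer.read_camera(n),"pointer")[:3]: print(n,r["score"],r["point"])
  print([proj(P[n],[*(c+u*.017),z]) for z in(.143,.157)])
E
```

```text
[ 0.7098 -0.7044] -0.7816327158898737
0.143 0.017 [294.3012 280.7961]
0.143 0.017 [310.6643 293.8208]
0.143 0.043 [207.01   361.9471]
0.143 0.043 [223.3917 375.2045]
0.15 0.017 [289.9959 264.3448]
0.15 0.017 [306.4228 277.4015]
0.15 0.043 [202.2901 345.6994]
0.15 0.043 [218.7357 358.9905]
0.157 0.017 [285.6536 247.7523]
0.157 0.017 [302.1448 260.8411]
0.157 0.043 [197.5293 329.311 ]
0.157 0.043 [214.0393 342.6358]
scene 0.53 [232.9, 258.2]
[array([234.7064, 258.442 ]), array([233.9911, 255.691 ])]
top 0.57 [381.2, 147.2]
[array([380.5323, 149.442 ]), array([381.2988, 148.5677])]
```

View pics/z2.png

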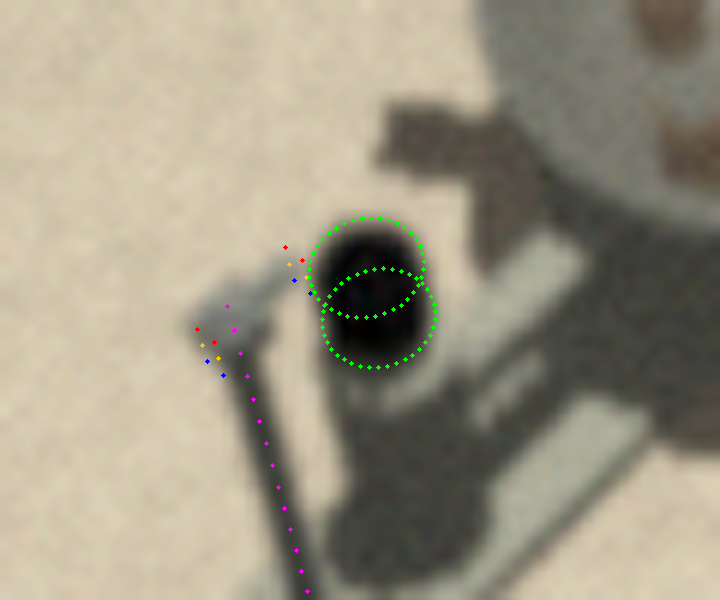

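```bash
python3 - <<'E'
from h import *
a=[viewer.read_camera("scene") for _ in range(12)];p=a[0]
m=np.mean([x["image"].astype(float) for x in a],0)[245:270,222:248,::-1];np.save("m.npy",m)
O=np.array([.5417,-.1264]);u=np.array([.7098,-.7044]);w=np.array([-u[1],u[0]]);c=O+u*.1302
b=cv2.convertScaleAbs(cv2.resize(m,None,fx=15,fy=15,interpolation=cv2.INTER_CUBIC),alpha=1.7)
out=[]
for z in(None,.147,.151,.155):
    im=b.copy()
    if z:
        q=[(proj(p,[*(c+u*r+w*s),z])-[221.5,244.5])*15 for r,s in((.017,-.0025),(.017,.0025),(.043,.0025),(.043,-.0025))]
        cv2.polylines(im,[np.int32(q)],True,(0,0,255),1)
    out.append(im)
g=np.vstack([np.hstack(out[:2]),np.hstack(out[2:])]);g=cv2.resize(g,None,fx=.79,fy=.79,interpolation=cv2.INTER_AREA);print(g.shape);cv2.imwrite("pics/z3.png",g)
E
```

```text
(592, 616, 3)
```

View pics/z3.png

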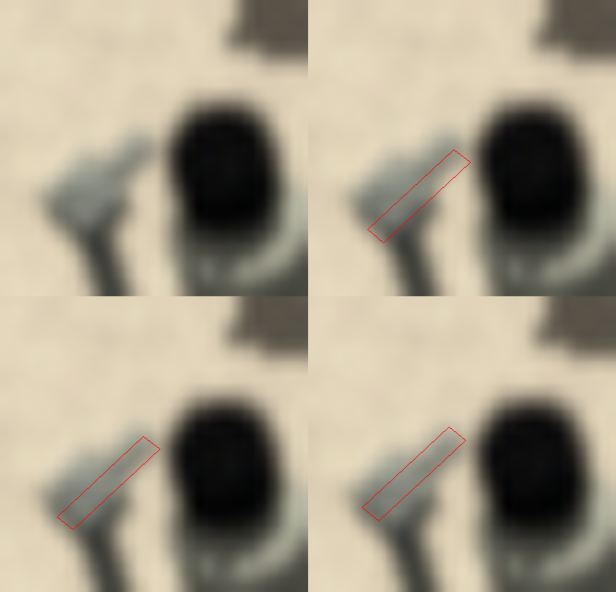

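The averaged crop shows the pointer bar fitting the 0.155 outline best, with its tip beside the cap, so I put the pointer height at about 0.155. That means a lift of about 26 mm. Now moving over the cap.

Request:
step_arm --series '[-0.6656,-0.5956,0,0.333,-0.6656,-0.5956,0,0.333,-0.6656,-0.5956,0,0.333,-0.6656,-0.5956,0,0.333,-0.6656,-0.5956,0,0.333,-0.6656,-0.5956,0,0.333,-0.6656,-0.5956,0,0.333,-0.6656,-0.5956,0,0.333]' --gripper 0.65 --newtons 60

```text
time: 3.2
tool_pos: [0.4848, 0.1432, 0.2318]
tcp_rot: [1.199, 2.902, 0.001]
wrist_force: [1.1, 0.2, 0.9]
width: 0.651
grip_force: 0.0
```

Request:
step_arm --series '[-0.3607,-0.1508,0,0,-0.3607,-0.1508,0,0,-0.3607,-0.1508,0,0,-0.3607,-0.1508,0,0,-0.3607,-0.1508,0,0,-0.3607,-0.1508,0,0,-0.3607,-0.1508,0,0,-0.3607,-0.1508,0.0,0]'

```text
time: 4.2
tool_pos: [0.6331, -0.2169, 0.2308]
tcp_rot: [-1.202, -2.901, -0.001]
wrist_force: [-0.3, 0.1, -0.7]
width: 0.649
grip_force: 0.0
```

```bash
python3 - <<'E'
from h import *
s=monitor.read_state();print(s["time"],s["tool_pos"],s["tcp_rot"],s["q"],s["wrist_force"])
o=[]
for n,(x,y) in(("scene",(160,120)),("top",(300,90))):
    p=viewer.read_camera(n);o.append(cv2.resize(p["image"][y:y+180,x:x+130,::-1],None,fx=3,fy=3,interpolation=cv2.INTER_CUBIC))
cv2.imwrite("pics/a.png",np.hstack(o))
E
```

```text
4.2 [ 0.63308408 -0.2169406   0.2308142 ] [-1.20211143e+00 -2.90140698e+00 -7.12616591e-04] [-3.67597356e-01  2.54020550e-01  1.61713634e+00  5.01512972e-04
  1.27143796e+00 -1.15296168e+00] [-0.33875189  0.13906938 -0.6747604 ]
```

View pics/a.png

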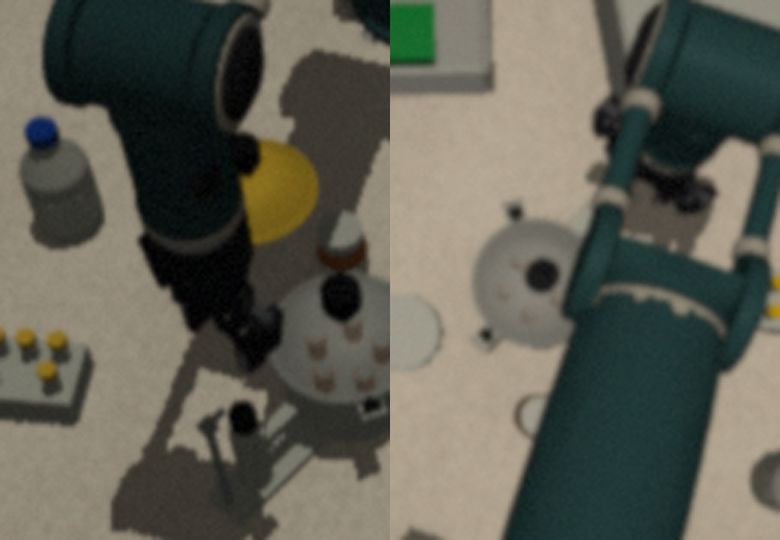

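The images show the fingers poised over the cap at about scene px (240,258), with the cap and pointer untouched. Descending to grip.

Request:
step_arm --series '[-0.001,0,0.05,0,-0.001,0,0.09,0,-0.001,0,0.115,0,-0.001,0,0.13,0,-0.001,0,0.13,0]'

```text
time: 4.92
tool_pos: [0.6331, -0.2155, 0.1005]
tcp_rot: [-1.197, -2.902, -0.0]
wrist_force: [1.2, -0.6, 0.6]
width: 0.649
grip_force: 0.0
```

Request:
step_arm --series '[0,0,0,0,0,0,0,0,0,0,0,0,0,0,0,0,0,0,0,0,0,0,0,0]' --gripper 0 --newtons 60

```text
time: 5.68
tool_pos: [0.6347, -0.2178, 0.1036]
tcp_rot: [1.199, 2.901, -0.0]
wrist_force: [-2.5, 0.1, 6.7]
width: 0.272
grip_force: 58.7
```

Request:
step_arm --series '[0,0,-0.008,0,0,0,-0.016,0,0,0,-0.024,0,0,0,-0.03,0,0,0,-0.03,0,0,0,-0.03,0]'

```text
time: 6.42
tool_pos: [0.6346, -0.2177, 0.1304]
tcp_rot: [1.2, 2.902, -0.001]
wrist_force: [6.3, -3.3, -9.6]
width: 0.274
grip_force: 59.2
```

```bash
python3 - <<'E'
from h import *
o=[]
for n,(x,y) in(("scene",(205,225)),("top",(350,120))):
    p=viewer.read_camera(n);o.append(cv2.convertScaleAbs(cv2.resize(p["image"][y:y+60,x:x+55,::-1],None,fx=7,fy=7,interpolation=cv2.INTER_CUBIC),alpha=1.7))
cv2.imwrite("pics/b.png",np.hstack(o))
E
```

```text
(no output)
```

View pics/b.png

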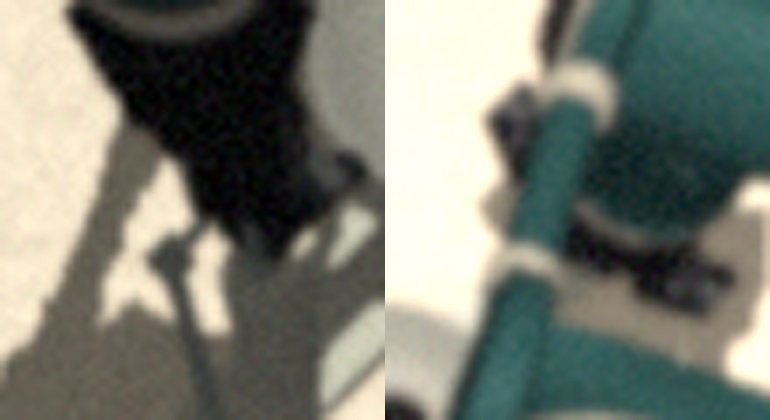

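The fingers hide the cap here. The pointer shows undisturbed next to them, with its tip at about crop (210,222). The measured TCP rise is 26.8 mm, which puts the cap top at about 0.156, and the spring force of 9.6 N agrees. Holding.

Request:
step_arm --series '[0,0,0,0,0,0,0,0,0,0,0,0,0,0,0,0,0,0,0,0,0,0,0,0,0,0,0,0,0,0,0,0]'

```text
time: 7.52
tool_pos: [0.6346, -0.2176, 0.1302]
tcp_rot: [1.2, 2.902, -0.0]
wrist_force: [6.0, -4.5, -9.4]
width: 0.266
grip_force: 59.2
```

Request:
step_arm --series '[0,0,0,0,0,0,0,0,0,0,0,0,0,0,0,0,0,0,0,0,0,0,0,0,0,0,0,0,0,0,0,0]'

```text
time: 8.52
tool_pos: [0.6346, -0.2177, 0.1303]
tcp_rot: [1.2, 2.902, -0.0]
wrist_force: [6.3, -3.6, -9.1]
width: 0.272
grip_force: 59.2
```

Request:
step_arm --series '[0,0,0,0,0,0,0,0,0,0,0,0,0,0,0,0]' --gripper 0.65

```text
time: 9.02
tool_pos: [0.634, -0.2169, 0.1317]
tcp_rot: [1.2, 2.903, 0.0]
wrist_force: [-0.1, -0.3, 0.2]
width: 0.646
grip_force: 0.0
```

Request:
step_arm --series '[0,0,-0.05,0,0,0,-0.1,0,0.06,0,-0.1,0,0.11,-0.001,-0.1,0,0.1293,-0.001,-0.1,0,0.1293,-0.001,-0.1,0]' --gripper 0.85 --newtons 100

```text
time: 9.78
tool_pos: [0.5413, -0.1258, 0.2317]
tcp_rot: [1.198, 2.903, -0.0]
wrist_force: [0.5, -0.4, 0.1]
width: 0.849
grip_force: 0.0
```

```bash
python3 - <<'E'
from h import *
s=monitor.read_state();print(s["time"],s["tool_pos"],s["wrist_force"])
o=[]
for n,(x,y) in(("scene",(200,150)),("top",(310,110))):
    p=viewer.read_camera(n);o.append(cv2.convertScaleAbs(cv2.resize(p["image"][y:y+140,x:x+95,::-1],None,fx=4,fy=4,interpolation=cv2.INTER_CUBIC),alpha=1.5))
cv2.imwrite("pics/d.png",np.hstack(o))
E
```

```text
9.775 [ 0.54126162 -0.12581696  0.23174251] [ 0.45987979 -0.36195605  0.10623057]
```

View pics/d.png

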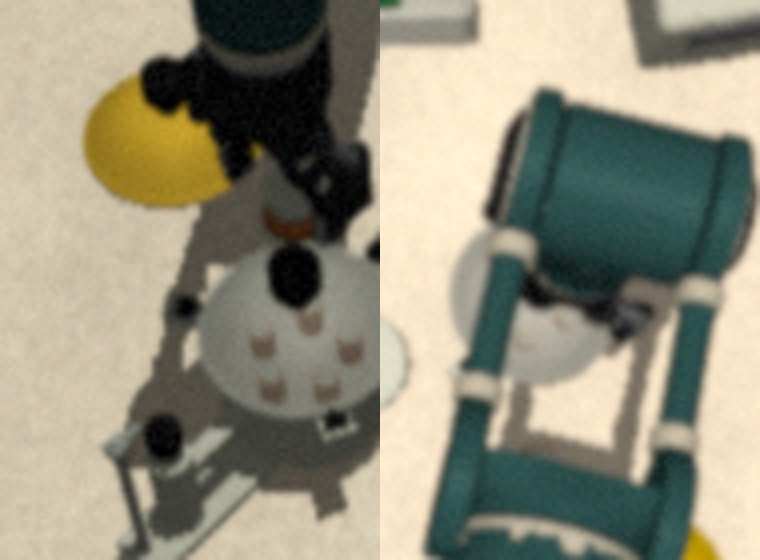

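The cap is back home beside the pointer at crop (163,437). The lid is still seated, and the open fingers straddle the knob at crop (295,275). Descending onto the knob.

Request:
step_arm --series '[0,0,0.03,0,0,0,0.06,0,0,0,0.08,0,0,0,0.088,0,0,0,0.088,0]'

```text
time: 10.5
tool_pos: [0.542, -0.127, 0.1428]
tcp_rot: [-1.2, -2.902, 0.0]
wrist_force: [0.6, -0.0, -0.8]
width: 0.851
grip_force: 0.0
```

Request:
step_arm --series '[0,0,0,0,0,0,0,0,0,0,0,0,0,0,0,0,0,0,0,0,0,0,0,0,0,0,0,0,0,0,0,0]' --gripper 0 --newtons 100

```text
time: 11.5
tool_pos: [0.5429, -0.1264, 0.145]
tcp_rot: [1.199, 2.9, 0.001]
wrist_force: [-0.8, 1.0, 6.5]
width: 0.395
grip_force: 99.0
```

Request:
step_arm --series '[0,0,-0.001,0,0,0,-0.002,0,0,0,-0.003,0,0,0,-0.004,0,0,0,-0.005,0,0,0,-0.006,0,0,0,-0.007,0,0,0,-0.008,0]'

```text
time: 12.5
tool_pos: [0.5416, -0.1258, 0.1496]
tcp_rot: [-1.2, -2.902, -0.002]
wrist_force: [5.3, 1.1, -0.3]
width: 0.396
grip_force: 102.1
```

Request:
step_arm --series '[0,0,-0.002,0,0,0,-0.004,0,0,0,-0.006,0,0,0,-0.008,0,0,0,-0.01,0,0,0,-0.01,0,0,0,-0.01,0]'

```text
time: 13.38
tool_pos: [0.5416, -0.1265, 0.1613]
tcp_rot: [-1.2, -2.903, 0.0]
wrist_force: [-0.1, -0.1, -1.9]
width: 0.399
grip_force: 101.9
```

```bash
python3 - <<'E'
from h import *
s=monitor.read_state();print(s["time"],s["tool_pos"],s["wrist_force"],s["torque"],s["grip_force"])
p=viewer.read_camera("scene")
for k in("lid","knob","vent_cap"):
    for r in viewer.spot_point(p,k)[:3]: print(k,round(r["score"],2),r["point"])
print([proj(p,[.5417,-.1264,z]) for z in(.095,.11)])
save(p,"e.png",(215,150,335,290),4.2)
E
```

```text
13.375 [ 0.5415633  -0.12647222  0.1612764 ] [-0.11450983 -0.09412855 -1.91435013] [-0.00485931 -0.04706429  0.00321001] 101.90348982810974
lid 0.73 [271.3, 224.6]
lid 0.61 [243.1, 184.5]
knob 0.7 [270.4, 212.3]
knob 0.6 [241.1, 168.2]
vent_cap 0.66 [241.9, 255.9]
[array([274.79328584, 231.88386093]), array([274.42486274, 228.92555155])]
```

View pics/e.png

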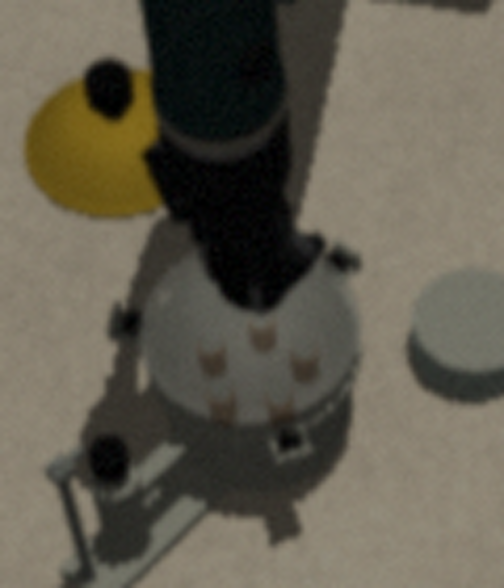

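The lid is free and level. Its front edge has gone up about 3 px, from row 253.6 to 250.5, which is about 15 mm and agrees with the 16 mm TCP rise. The wrist carries only the lid's weight, and the vent cap is home at crop (108,460). Settling briefly, then handing in.

Request:
step_arm --series '[0,0,0.001,0,0,0,0.001,0,0,0,0.001,0,0,0,0.001,0]'

```text
time: 14.08
tool_pos: [0.5416, -0.1264, 0.1603]
tcp_rot: [-1.2, -2.903, -0.0]
wrist_force: [0.3, 0.6, -2.2]
width: 0.396
grip_force: 101.9
```

```bash
python3 -c "
from workcell import monitor,job
s=monitor.read_state();print(s['tool_pos'],s['wrist_force'],s['grip_force'])
print(job.finish_job())"
```

```text
[ 0.54161063 -0.12644215  0.16027499] [ 0.28991777  0.55110775 -2.19877057] 101.89974904060364
the job is handed in; nothing more can be done
None
```

I handed the job in at about 14 s with the lid held level about 15 mm above the rim. Before that I drew the vent cap up about 27 mm, to my estimate of the pointer's height, held it there for over 2 s and let it spring home. No verdict came back; with the fingers hiding the cap, the match to the pointer rests on the measured lift, not on a direct view.

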